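# Restock the screw-carton flow rack

### The arm

A 7-joint arm with a two-finger parallel gripper is mounted at the origin on the work surface. World frame = base frame: x ahead of the robot, y to its left, z up, the work surface at z = 0. Lengths are in mm, angles in degrees, forces in N, time in s.
With the tool pointing down it reaches from about 425 to 825 mm from the base axis. Payload 3.6 kg.
Tool frame: the origin (TCP) lies between the finger pads; the fingertips stand 8 mm ahead of it and the grasp point (between the pads) lies 11 mm behind it; z points along the fingers, y is the direction in which the jaws open and shut (so a half turn about z gives the same grasp; the last joint's range is limited). The gripper opens to 85 mm and grips with 20 to 120 N. Pads are 22 mm wide; open, the fingers measure 114 mm over their backs; the gripper's body (76 mm by 85 mm) begins 54 mm behind the grasp point. The pads swing forward as they close: fully open they stand 13 mm farther back than shut.
Start: joints at [-1.518, 35.231, -0.722, 81.555, 0.464, 63.22, -2.315], TCP at [649.97, 0.024, 210.197] pointing down, gripper open.
Joint ranges: [-178.69, 178.69], [-17.37, 117.87], [-77.05, 75.6], [15.02, 138.74], [-78.02, 258.01], [0.78, 113.62], [-162.83, 162.83]. Speed limits (degrees/s): [159.86, 159.86, 180, 180, 180, 180, 180].

### API

Orientations are given as a 3x3 rotation matrix whose columns are the frame's x, y, z axes.
In Python, from plant import monitor, viewer, ticket gives the robot as it stands.
- The arm moves only by the tool arm_command, never from a script. Its argument "rows" is a list of rows, each an object of numbers: "dx", "dy", "dz": the shift along the world's x, y, z scaled (see below); "yaw": the turn about the world's z scaled (see below); "hand": the opening in per cent of the stroke, from 0 (shut) to 100 (fully open). A call has 1 to 8 rows; each row shifts and turns the commanded pose from where the row before left it; what a row does not reach is not made up. The controller multiplies each number of a shift by 2 cm and each number of a turn by 6 degrees. A row lasts 1/12 s, in which the tool goes at most 41.7 mm and 7.16 degrees, less where a joint would pass 70% of its speed; a pose out of reach is approached as far as the arm can. A call with a number of a shift or a turn outside -1 to 1 is refused whole. A call with a gripper value outside its range is refused whole. The fingers move at their own pace and stop on an object; the grip force is fixed at half the most. Time passes only in rows, so rows that do not move let the fingers close. It gives the time, the measured TCP pose, the force and the opening at its end, in the units of the state.
- monitor.sense(): the state, without advancing time (a new reading comes with each control period).
- viewer.grab_frame(name): name is "scene" or "side" or "wrist"; returns a dict with "img" (384x512x3 uint8, red, green, blue), "vertical_fov" (degrees; the focal length in pixels is half the picture's height over the tangent of half this angle, whatever the lens; pixels are square), "cx", "cy" (the principal point, pixels), "pose" (4x4, takes a point from camera to world coordinates). Camera axes: x right, y up, looking along -z (the intrinsics and any distortion apply to the point x, -y, -z); pixel columns grow to the right and rows downward; lengths in mm; the calibration is good to about 2 mm. A picture is of the moment at which its call begins. There is no depth.
- ticket.finish_job(): hands the job in, once; it reports no verdict.
The state is a dict: "t": time; "q": joint angles; "joint_vel": joint speeds; "effort": joint torques, N m; "eef_pos": TCP position; "tcp_rot": TCP orientation; "force": force on the tool from outside, world axes, zero at the start; "moment": the same for the moment, N m; "gripper_width": finger opening in mm.
Only numpy, scipy, OpenCV 4.12 (cv2) and the standard library are available. Lean on these libraries where they do the work, as an engineer would, in place of code of your own. Each camera call takes 0.05 s, during which the arm holds its last target. There are 200 camera calls.

### The job

Restock the roller flow rack on the garage bench with the two small screw cartons: one after the other, set each upright and lengthwise between the side rails at the open high end of the lane and let go, so that it rolls down by itself under the hoops, the first to the end stop and the second up against the first.

Things in the scene. Friction and masses are not known exactly. Their poses are not given: they have to be found in the camera images.
- carton_a: plain brown cardboard carton of screws, a closed block 50 wide (its x) x 80 long (its y) x 60 high (z) mm, about 0.35 kg, standing on the bench with its long side flat at a random turn; a paper tape strip runs lengthwise along its top; origin at the centre of its underside; carton_a and carton_b are alike, either may go first; a larger carton nearby is not listed
- carton_b: plain brown cardboard carton of screws, a closed block 50 wide (its x) x 80 long (its y) x 60 high (z) mm, about 0.35 kg, standing on the bench with its long side flat at a random turn; a paper tape strip runs lengthwise along its top; origin at the centre of its underside; carton_a and carton_b are alike, either may go first; a larger carton nearby is not listed
- flow_rack: fixed sloped lane of free-turning grey rollers between aluminium side rails, 356 mm long, on the bench; origin on the bench under its middle, x across, y along it DOWNHILL, z up. Roller tops: 70 mm high at the origin, falling 8 deg to +y. Rails 66 mm apart inside, 14 mm above the rollers. Stop 30 mm high at y = 172. Cartons come to rest with y = 131 (first) and 51 (second)
- load_spot (a point): middle of the open loading stretch, on the lane's centre line on the roller tops: 85 mm uphill of the rack's origin, 82 mm above the bench, axes as the rack's (level). Lane is open upwards from 80 mm uphill to 80 mm downhill of it; below that two steel hoops (82 mm wide, top 82 mm above the rollers) bar loading. A carton let go here rolls down at 0.1 to 0.2 m/s
There are look-alikes about, which are no part of the job. What is shaped like the carton_a but blue is not meant.

How it is judged (in metres and radians):
At the end, for the whole second after the job is handed in: Both small cartons rest on the rollers, upright and lengthwise in the lane (15 mm sideways, 12 mm in height, 18 deg from upright, 23 deg in line, slope included), slower than 20 mm/s: one at the end stop (its y 117 to 144 mm in the rack frame), the other behind it (33 to 68 mm) (((y of carton_a in the frame of flow_rack between 0.117 and 0.144 m and x of carton_a in the frame of flow_rack between -0.015 and 0.015 m and z of carton_a in the frame of flow_rack between 0.04 and 0.064 m and y of carton_b in the frame of flow_rack between 0.033 and 0.068 m and x of carton_b in the frame of flow_rack between -0.015 and 0.015 m and z of carton_b in the frame of flow_rack between 0.051 and 0.075 m) or (y of carton_b in the frame of flow_rack between 0.117 and 0.144 m and x of carton_b in the frame of flow_rack between -0.015 and 0.015 m and z of carton_b in the frame of flow_rack between 0.04 and 0.064 m and y of carton_a in the frame of flow_rack between 0.033 and 0.068 m and x of carton_a in the frame of flow_rack between -0.015 and 0.015 m and z of carton_a in the frame of flow_rack between 0.051 and 0.075 m)) and angle between each of carton_a, carton_b's own z axis and vertical below 0.32 rad and angle between the y axis of each of carton_a, carton_b and the y axis of flow_rack, either way round below 0.4 rad and linear speed of each of carton_a, carton_b below 0.02 m/s); the robot touches nothing.
It also fails if it takes over 54 s, if anything falls off the work surface, if the arm or the gripper's body presses on something with over 40 N, if the wrist force passes 120 N, or if a joint passes its speed limit or range.

## Working session

There is one attempt and no reset: what is moved stays moved. The work goes in short steps, Python scripts to look and compute and a tool call to move; the robot and the scene stay as the last step left them, time stands still between calls to the robot, and variables do not carry over. Pictures are saved under pics/ and viewed, about 8 in all and at most 12, crops included, and the job is handed in when it is done.

Besides the shell and the picture viewer there is one more tool, called after "Request:" in YAML: its name, and indented under it one key for each argument. arm_command: Moves the arm, as the interface text tells. Shifts and turns lie within -1 to 1; 1 stands for 2 cm of shift or 6 degrees of turn. Its arguments: {"type":"object","properties":{"rows":{"type":"array"}},"required":["rows"]}

```bash
mkdir -p pics; ls; python3 - <<'E'
from plant import monitor, viewer
import cv2,numpy as np
s=monitor.sense();print(s['t'],s['eef_pos'],s['tcp_rot'],s['gripper_width'])
for n in ['scene','side','wrist']:
    f=viewer.grab_frame(n);print(n,f['vertical_fov'],f['cx'],f['cy'],np.round(f['pose'],3).tolist(),[k for k in f])
    cv2.imwrite(f'pics/{n}0.png',f['img'][:,:,::-1])
    np.savez(f'pics/{n}0.npz',**{k:f[k] for k in f})
E
```

```text
pics
0.0 [ 6.49186969e+02 -2.18562650e-02  2.09036500e+02] [[-3.98255640e-05  9.99996702e-01 -2.56793660e-03]
 [ 9.99999997e-01  3.96527485e-05 -6.73482956e-05]
 [-6.72462477e-05 -2.56793927e-03 -9.99996701e-01]] 85.20216509369038
scene 51.045970203556 253.98120980805655 186.5418163178393 [[0.738, -0.379, 0.558, 1054.695], [0.674, 0.402, -0.619, -685.826], [0.01, 0.834, 0.552, 643.342], [0.0, 0.0, 0.0, 1.0]] ['img', 'vertical_fov', 'cx', 'cy', 'pose']
side 43.572020456902614 255.66769807069855 193.01173719047696 [[-0.995, 0.065, -0.08, 404.213], [-0.103, -0.597, 0.796, 931.053], [0.004, 0.8, 0.6, 804.156], [0.0, 0.0, 0.0, 1.0]] ['img', 'vertical_fov', 'cx', 'cy', 'pose']
wrist 60.46316465131172 253.0549240911011 191.45265571807772 [[1.0, -0.001, 0.002, 650.394], [0.0, 0.964, 0.267, 68.627], [-0.002, -0.267, 0.964, 373.447], [0.0, 0.0, 0.0, 1.0]] ['img', 'vertical_fov', 'cx', 'cy', 'pose']
```

View pics/scene0.png

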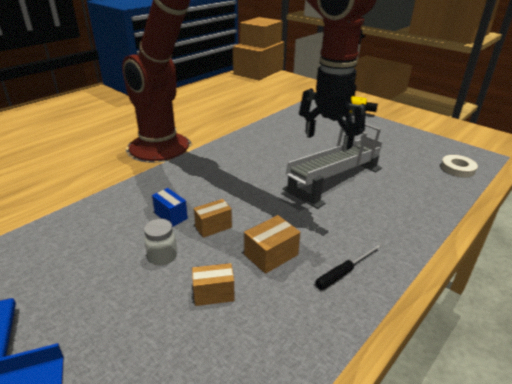

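View pics/side0.png

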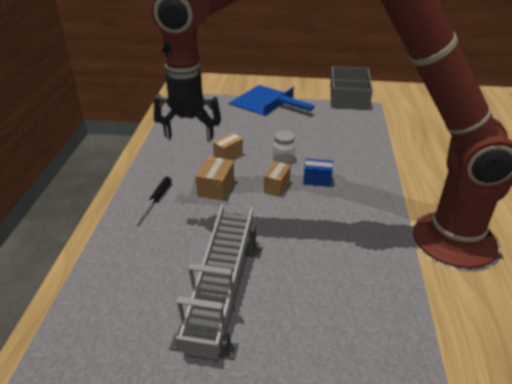

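Scene shows small cartons at (213,217) and (214,284), with the big carton at (272,243). The rack spans (288,165)–(380,140). In the side view the small cartons are at (228,147) and (278,178). The rack there runs from its high end (237,210) to the stop (200,345).

```bash
cat > h.py <<'E'
import numpy as np,cv2
from plant import viewer
class C:
    def __init__(s,f):
        s.im=f['img'];s.P=np.array(f['pose'],float);s.cx=float(f['cx']);s.cy=float(f['cy'])
        s.f=s.im.shape[0]/2/np.tan(np.radians(float(f['vertical_fov']))/2)
    def ray(s,u,v):
        d=np.array([(u-s.cx)/s.f,-(v-s.cy)/s.f,-1.]);return s.P[:3,3],s.P[:3,:3]@d
    def on(s,u,v,z):
        o,d=s.ray(u,v);return (o+d*(z-o[2])/d[2])[:2]
    def px(s,p):
        c=s.P[:3,:3].T@(np.array(p,float)-s.P[:3,3]);return s.cx-s.f*c[0]/c[2],s.cy+s.f*c[1]/c[2]
def load(n): return C(np.load(f'pics/{n}.npz'))
def grab(n,save):
    f=viewer.grab_frame(n);np.savez(f'pics/{save}.npz',**f);cv2.imwrite(f'pics/{save}.png',f['img'][:,:,::-1]);return C(f)
def blobs(c,lo=60,z=60.,tape=True):
    hsv=cv2.cvtColor(c.im,cv2.COLOR_RGB2HSV)
    brown=cv2.inRange(hsv,(8,110,60),(18,255,255))
    tp=cv2.inRange(hsv,(8,20,130),(30,105,255))
    n,l,st,ce=cv2.connectedComponentsWithStats(tp)
    for i in range(1,n):
        if st[i,4]<lo: continue
        ys,xs=np.where(l==i)
        p=np.array([c.on(x,y,z) for x,y in zip(xs,ys)])
        (a,b),wh,an=cv2.minAreaRect(p.astype(np.float32))
        bx=cv2.boxPoints(((a,b),wh,an));e=max([bx[1]-bx[0],bx[2]-bx[1]],key=np.linalg.norm)
        br=brown[max(0,st[i,1]-6):st[i,1]+st[i,3]+6,max(0,st[i,0]-6):st[i,0]+st[i,2]+6].mean()/255
        print('px',ce[i].round(1),'n',st[i,4],'rect',round(a,1),round(b,1),'wh',np.round(wh,1),'dir',round(np.degrees(np.arctan2(e[1],e[0]))%180,1),'brown',round(br,2))
E
python3 - <<'E'
from h import *
for n in ['scene0','side0']:
    print(n);blobs(load(n))
a=load('scene0').im[115:205,275:400];b=load('side0').im[195:365,165:275]
a=cv2.resize(a,None,fx=3.5,fy=3.5,interpolation=2);b=cv2.resize(b,None,fx=3.2,fy=3.2,interpolation=2)
w=np.zeros((560,800,3),np.uint8);w[:a.shape[0],:a.shape[1]]=a;w[:b.shape[0],440:440+b.shape[1]]=b
cv2.imwrite('pics/crop1.png',w[:,:,::-1])
E
```

```text
scene0
px [243.3 127. ] n 174 rect 193.4 250.5 wh [  9.6 546.4] dir 90.0 brown 0.01
px [425.9 229.1] n 603 rect 874.5 214.8 wh [ 401.3 1056. ] dir 114.8 brown 0.03
px [459.8 162.5] n 406 rect 815.0 475.1 wh [ 96.2 101.2] dir 100.0 brown 0.0
px [ 69.3 204.8] n 217 rect 191.5 -378.9 wh [360.1   6.8] dir 89.9 brown 0.01
px [167.8 196.8] n 92 rect 336.7 -214.9 wh [13.7 75.7] dir 177.4 brown 0.0
px [502.8 215. ] n 228 rect 987.0 303.8 wh [ 40.4 221.3] dir 96.3 brown 0.12
px [212.5 206.4] n 229 rect 451.4 -168.5 wh [84.4 53.2] dir 71.5 brown 0.31
px [271.4 231.4] n 258 rect 617.1 -138.5 wh [100.9  19.9] dir 80.1 brown 0.62
px [495.4 240.1] n 108 rect 997.4 172.0 wh [67.2 40.2] dir 71.9 brown 0.11
px [479.6 322.5] n 3195 rect 1050.3 -11.6 wh [118.2 466.6] dir 91.8 brown 0.05
px [479.7 261.4] n 98 rect 995.6 84.7 wh [16.8 97.1] dir 93.3 brown 0.21
px [212.4 272.3] n 398 rect 613.1 -315.7 wh [85.2 51.4] dir 50.1 brown 0.37
px [442.3 295.4] n 64 rect 972.9 -63.9 wh [ 9.7 49.2] dir 90.4 brown 0.13
px [400.5 374.6] n 254 rect 981.7 -261.6 wh [64.7 36.6] dir 42.7 brown 0.08
px [506.1 371.4] n 65 rect 1102.7 -150.1 wh [25.9 18.3] dir 88.2 brown 0.0
px [479.6 376.3] n 127 rect 1074.6 -184.5 wh [40.2 23.5] dir 52.9 brown 0.0
side0
px [242.8  91. ] n 184 rect 593.1 -677.5 wh [333.2  85. ] dir 21.4 brown 0.37
px [313.   98.6] n 98 rect 365.1 -623.8 wh [ 25.6 126.2] dir 179.1 brown 0.2
px [394.8 159.5] n 374 rect 125.7 -303.1 wh [ 38.  667.2] dir 92.8 brown 0.34
px [ 81.2 251.7] n 821 rect 866.2 61.8 wh [918.5   9.8] dir 89.9 brown 0.1
px [226.9 138.1] n 230 rect 618.0 -318.1 wh [87.1 57.2] dir 52.0 brown 0.23
px [202.8 163.7] n 67 rect 667.5 -170.8 wh [104.8  20.8] dir 72.3 brown 0.31
px [214.3 167.9] n 195 rect 629.6 -159.8 wh [104.4  25.7] dir 80.7 brown 0.63
px [276.9 170.1] n 160 rect 457.0 -166.8 wh [82.1 26.9] dir 73.2 brown 0.34
px [437.6 296.3] n 621 rect 108.5 247.3 wh [358.9 161.2] dir 60.9 brown 0.48
```

View pics/crop1.png

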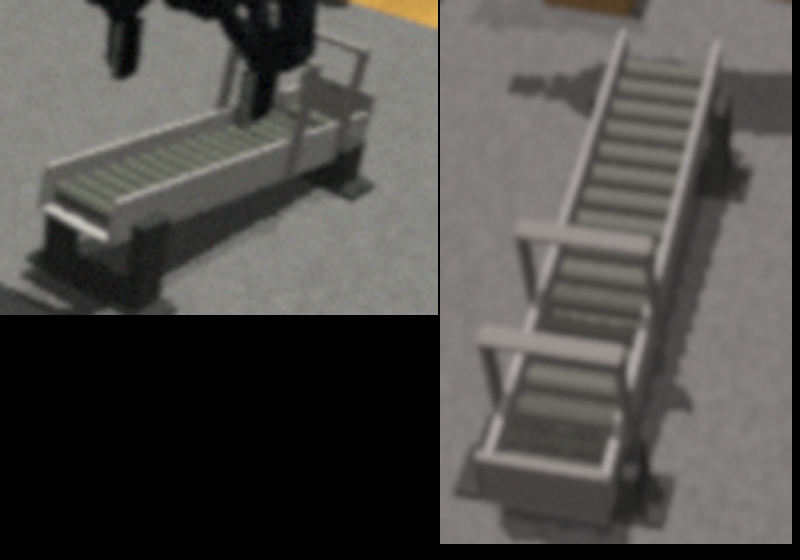

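View pics/wrist0.png

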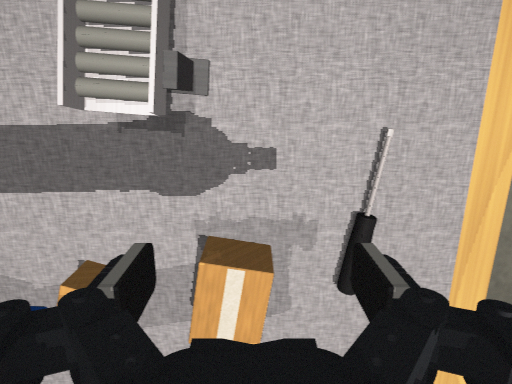

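```bash
python3 - <<'E'
from h import *
s=load('side0');w=load('wrist0')
U=[s.on(222.8,205,109),s.on(252.5,208.4,109)];L=[s.on(181.5,337,59.5),s.on(218.5,341.5,59.5)]
print(U,L)
u=np.mean(U,0);l=np.mean(L,0);d=l-u;print(u,l,np.linalg.norm(d),np.degrees(np.arctan2(d[1],d[0])),(u+l)/2)
print('wrist',w.on(61,105,109),w.on(153,114,109),w.on(67,2,103),w.on(157,2,103))
c=load('scene0');k=lambda x,y:(275+x/3.5,115+y/3.5)
print('scene',c.on(*k(45,168),109),c.on(*k(113,203),109))
E
```

```text
[array([568.62488169,  64.30410962]), array([498.39678326,  69.44327438])] [array([594.21050878, 398.78501114]), array([524.77233007, 401.24779936])]
[533.51083248  66.873692  ] [559.49141943 400.01640525] 334.15424326465217 85.54073642682185 [546.50112595 233.44504863]
wrist [500.63654456  64.84430011] [571.62979643  58.05443254] [513.06852126 138.02841354] [579.27896442 138.01583629]
scene [503.63842826  57.94414903] [571.06434027  52.21096483]
```

Request:
arm_command:
  rows:
    - {"dx": -0.75,"dy": 0.9,"dz": 0.7,"hand": 100}
    - {"dx": -0.75,"dy": 0.9,"dz": 0.7,"hand": 100}
    - {"dx": -0.75,"dy": 0.9,"dz": 0.7,"hand": 100}
    - {"dx": -0.75,"dy": 0.9,"dz": 0.7,"hand": 100}
    - {"dx": -0.75,"dy": 0.9,"dz": 0.7,"hand": 100}
    - {"dx": -0.75,"dy": 0.9,"dz": 0.7,"hand": 100}
    - {"dx": -0.75,"dy": 0.9,"dz": 0.7,"hand": 100}
    - {"hand": 100}

```text
$.rows[0]: bad value
```

```bash
python3 - <<'E'
from h import *
c=grab('wrist','wrack');print(c.P[:3,3])
E
```

```text
[650.45188207  68.62716401 373.60056762]
```

View pics/wrack.png

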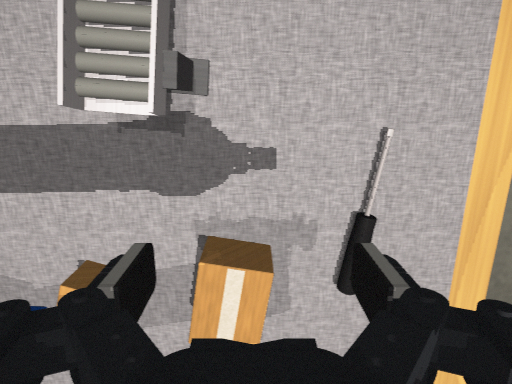

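The move was refused, probably because yaw was missing, so the picture shows the same view as before. I'll resend with every field.

Request:
arm_command:
  rows:
    - {"dx": -0.75,"dy": 0.9,"dz": 0.7,"yaw": 0,"hand": 100}
    - {"dx": -0.75,"dy": 0.9,"dz": 0.7,"yaw": 0,"hand": 100}
    - {"dx": -0.75,"dy": 0.9,"dz": 0.7,"yaw": 0,"hand": 100}
    - {"dx": -0.75,"dy": 0.9,"dz": 0.7,"yaw": 0,"hand": 100}
    - {"dx": -0.75,"dy": 0.9,"dz": 0.7,"yaw": 0,"hand": 100}
    - {"dx": -0.75,"dy": 0.9,"dz": 0.7,"yaw": 0,"hand": 100}
    - {"dx": -0.75,"dy": 0.9,"dz": 0.7,"yaw": 0,"hand": 100}
    - {"dx": 0,"dy": 0,"dz": 0,"yaw": 0,"hand": 100}

```text
t: 0.87
eef_pos: [543.2, 132.4, 311.6]
tcp_rot: [[-0.009, 1.0, 0.004], [1.0, 0.009, 0.006], [0.006, 0.004, -1.0]]
force: [0.0, 0.9, 0.5]
gripper_width: 85.3
```

```bash
python3 - <<'E'
from h import *
c=grab('wrist','wrack2');print(c.P[:3,3])
E
```

```text
[542.77744376 200.05593605 476.26689879]
```

View pics/wrack2.png

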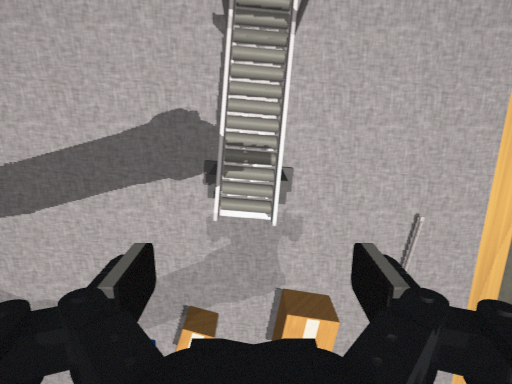

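High end rail tips at (216,217) and (275,221); rails run up to (232,5) and (298,3).

```bash
python3 - <<'E'
from h import *
c=load('wrack2');g=cv2.cvtColor(c.im,cv2.COLOR_RGB2GRAY);s=c.im.max(2).astype(int)-c.im.min(2)
th=np.radians(84.5);t8=np.tan(np.radians(8));e=np.array([536.,61.])
def hit(u,v,d,e):
    o,r=c.ray(u,v); n=np.array([d[0]*t8,d[1]*t8,1.]); k=109+t8*(d@e)
    return o+r*(k-n@o)/(n@r)
for it in range(4):
    d=np.array([np.cos(th),np.sin(th)]);fs=[]
    for (a,b) in [((217,212),(232,5)),((275,214),(297,5))]:
        P=[]
        for v in range(12,212,4):
            u=a[0]+(b[0]-a[0])*(a[1]-v)/(a[1]-b[1]);lo=int(u)-7;row=g[v,lo:lo+15].astype(int)
            m=np.where(row>185)[0]
            if 2<=len(m)<=9: P.append(hit(lo+m.mean(),v,d,e))
        P=np.array(P);f=cv2.fitLine(P[:,:2].astype(np.float32),cv2.DIST_HUBER,0,.01,.01).ravel();fs.append((f,len(P)))
    an=[np.degrees(np.arctan2(f[1],f[0]))%180 for f,_ in fs]; th=np.radians(np.mean(an))
    tips=[hit(216,217,d,e)[:2],hit(275,221,d,e)[:2]];nn=np.array([-d[1],d[0]])
    cc=np.mean([f[2:]@nn for f,_ in fs]); sep=(fs[0][0][2:]-fs[1][0][2:])@nn
    y0=np.mean([t@d for t in tips]); e=d*y0+nn*cc
    print(an,[k for _,k in fs],'sep',sep,'end',e,[t.round(1) for t in tips])
for nm,y in [('origin',178),('load',93),('stop',350)]: print(nm,(e+d*y).round(1), np.degrees(th))
# check against the other views: project load-end and stop corners
o=e+d*178; x=np.array([d[1],-d[0]])
for n in ['side0','scene0']:
    print(n,[np.round(load(n).px([*(o+x*sx*34.5+d*yy),70-yy*t8+14]),1).tolist() for yy in(-178,172) for sx in(-1,1)])
E
```

```text
[np.float32(85.47529), np.float32(85.43601)] [37, 47] sep 70.9813291892519 end [533.32737119  66.67973673] [array([501.7,  68.7]), array([571.6,  64.1])]
[np.float32(85.475365), np.float32(85.43593)] [37, 47] sep 70.030495 end [535.71038219  66.70049658] [array([501.8,  68.9]), array([571.5,  64.4])]
[np.float32(85.47541), np.float32(85.43595)] [37, 47] sep 70.025116 end [535.71077937  66.71066495] [array([501.8,  68.9]), array([571.5,  64.4])]
[np.float32(85.47541), np.float32(85.435905)] [37, 47] sep 70.02483 end [535.71097382  66.71115069] [array([501.8,  68.9]), array([571.5,  64.4])]
origin [549.8 244.2] 85.45566
load [543.1 159.4] 85.45566
stop [563.4 415.6] 85.45566
side0 [[251.2, 208.3], [222.2, 204.9], [214.6, 349.2], [177.8, 343.2]]
scene0 [[289.9, 161.1], [309.7, 171.1], [362.6, 138.1], [381.3, 145.5]]
```

Request:
arm_command:
  rows:
    - {"dx": -0.28,"dy": -0.93,"dz": -0.3,"yaw": -0.18,"hand": 100}
    - {"dx": -0.28,"dy": -0.93,"dz": -0.3,"yaw": -0.18,"hand": 100}
    - {"dx": -0.28,"dy": -0.93,"dz": -0.3,"yaw": -0.18,"hand": 100}
    - {"dx": -0.28,"dy": -0.93,"dz": -0.3,"yaw": -0.18,"hand": 100}
    - {"dx": -0.28,"dy": -0.93,"dz": -0.3,"yaw": -0.18,"hand": 100}
    - {"dx": -0.28,"dy": -0.93,"dz": -0.3,"yaw": -0.18,"hand": 100}
    - {"dx": -0.28,"dy": -0.93,"dz": -0.3,"yaw": -0.18,"hand": 100}
    - {"dx": -0.28,"dy": -0.93,"dz": -0.3,"yaw": -0.18,"hand": 100}

```text
t: 1.58
eef_pos: [499.6, -25.2, 259.1]
tcp_rot: [[0.153, 0.988, -0.001], [0.988, -0.153, -0.001], [-0.001, -0.001, -1.0]]
force: [-0.3, -0.7, -0.6]
gripper_width: 85.5
```

Request:
arm_command:
  rows:
    - {"dx": -0.28,"dy": -0.93,"dz": -0.3,"yaw": -0.18,"hand": 100}
    - {"dx": -0.28,"dy": -0.93,"dz": -0.3,"yaw": -0.18,"hand": 100}
    - {"dx": -0.28,"dy": -0.93,"dz": -0.3,"yaw": -0.18,"hand": 100}
    - {"dx": -0.28,"dy": -0.93,"dz": -0.3,"yaw": -0.18,"hand": 100}
    - {"dx": -0.28,"dy": -0.93,"dz": -0.3,"yaw": -0.18,"hand": 100}
    - {"dx": -0.28,"dy": -0.93,"dz": -0.3,"yaw": -0.18,"hand": 100}
    - {"dx": 0,"dy": -0.93,"dz": 0,"yaw": -0.18,"hand": 100}
    - {"dx": 0,"dy": 0,"dz": 0,"yaw": 0,"hand": 100}

```text
t: 2.25
eef_pos: [464.8, -159.0, 223.2]
tcp_rot: [[0.288, 0.958, -0.002], [0.958, -0.288, -0.004], [-0.004, -0.001, -1.0]]
force: [-0.6, -0.4, 0.6]
gripper_width: 85.5
```

```bash
python3 - <<'E'
from h import *
from plant import monitor
c=grab('wrist','wA');s=monitor.sense();R=s['tcp_rot'];print(s['t'],s['eef_pos'],'jawdir',np.degrees(np.arctan2(R[1][1],R[0][1])))
blobs(c)
E
```

```text
2.3 [ 465.58738247 -156.25769464  223.43233167] jawdir -16.54832172799054
px [421.6  53.6] n 147 rect 641.3 -97.3 wh [24.8 85.6] dir 152.7 brown 0.49
px [413.3 102.4] n 931 rect 629.4 -147.2 wh [102.5  80.7] dir 80.6 brown 0.62
px [244.9 181.5] n 896 rect 453.7 -168.0 wh [77.9 50.6] dir 73.3 brown 0.46
px [450.6 257.7] n 71 rect 642.1 -319.2 wh [70.4 18.1] dir 68.7 brown 0.29
px [428.2 258.5] n 429 rect 619.4 -310.6 wh [65.1 19. ] dir 51.9 brown 0.49
px [168.6 248.1] n 60 rect 353.7 -214.7 wh [11.8 14.3] dir 163.3 brown 0.0
px [275.6 287.2] n 585 rect 447.8 -300.2 wh [39.1 64.1] dir 169.4 brown 0.0
```

View pics/wA.png

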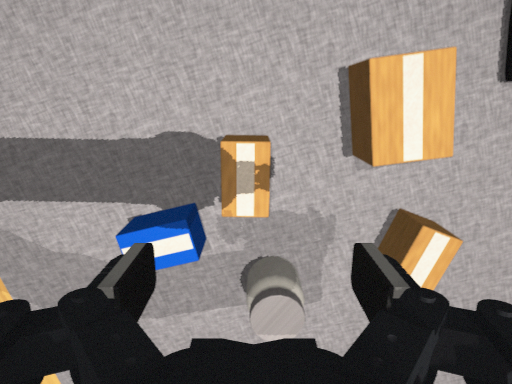

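Carton A top centre is at px (245,178), with the blue look-alike at (165,240) and the jar at (276,300). The fingers clear both.

Request:
arm_command:
  rows:
    - {"dx": -0.16,"dy": -0.19,"dz": -0.9,"yaw": -0.03,"hand": 90}
    - {"dx": -0.16,"dy": -0.19,"dz": -0.9,"yaw": -0.03,"hand": 90}
    - {"dx": -0.16,"dy": -0.19,"dz": -0.9,"yaw": -0.03,"hand": 90}
    - {"dx": -0.16,"dy": -0.19,"dz": -0.9,"yaw": -0.03,"hand": 90}
    - {"dx": 0,"dy": 0,"dz": -0.9,"yaw": 0,"hand": 90}
    - {"dx": 0,"dy": 0,"dz": -0.9,"yaw": 0,"hand": 90}
    - {"dx": 0,"dy": 0,"dz": 0,"yaw": 0,"hand": 90}
    - {"dx": 0,"dy": 0,"dz": 0,"yaw": 0,"hand": 90}

```text
t: 2.97
eef_pos: [453.5, -167.4, 115.6]
tcp_rot: [[0.29, 0.957, -0.002], [0.957, -0.29, 0.001], [0.0, -0.002, -1.0]]
force: [-0.1, 0.9, 0.3]
gripper_width: 76.7
```

Request:
arm_command:
  rows:
    - {"dx": 0,"dy": 0,"dz": -0.8,"yaw": 0,"hand": 90}
    - {"dx": 0,"dy": 0,"dz": -0.8,"yaw": 0,"hand": 90}
    - {"dx": 0,"dy": 0,"dz": -0.8,"yaw": 0,"hand": 90}
    - {"dx": 0,"dy": 0,"dz": -0.8,"yaw": 0,"hand": 90}
    - {"dx": 0,"dy": 0,"dz": -0.8,"yaw": 0,"hand": 90}
    - {"dx": 0,"dy": 0,"dz": -0.2,"yaw": 0,"hand": 90}
    - {"dx": 0,"dy": 0,"dz": 0,"yaw": 0,"hand": 90}
    - {"dx": 0,"dy": 0,"dz": 0,"yaw": 0,"hand": 30}

```text
t: 3.63
eef_pos: [454.8, -168.3, 33.2]
tcp_rot: [[0.291, 0.957, 0.002], [0.957, -0.291, -0.0], [0.0, 0.002, -1.0]]
force: [0.5, 0.1, -0.1]
gripper_width: 66.6
```

Request:
arm_command:
  rows:
    - {"dx": 0,"dy": 0,"dz": 0,"yaw": 0,"hand": 20}
    - {"dx": 0,"dy": 0,"dz": 0,"yaw": 0,"hand": 20}
    - {"dx": 0,"dy": 0,"dz": 0,"yaw": 0,"hand": 20}
    - {"dx": 0,"dy": 0,"dz": 0,"yaw": 0,"hand": 20}
    - {"dx": 0,"dy": 0,"dz": 0,"yaw": 0,"hand": 20}
    - {"dx": 0,"dy": 0,"dz": 0,"yaw": 0,"hand": 20}

```text
t: 4.13
eef_pos: [454.4, -168.3, 34.0]
tcp_rot: [[0.291, 0.957, 0.002], [0.957, -0.291, -0.0], [0.0, 0.002, -1.0]]
force: [-1.2, 0.9, 6.3]
gripper_width: 47.0
```

Request:
arm_command:
  rows:
    - {"dx": 0,"dy": 0,"dz": 0.4,"yaw": 0,"hand": 20}
    - {"dx": 0,"dy": 0,"dz": 0.7,"yaw": 0,"hand": 20}
    - {"dx": 0,"dy": 0,"dz": 0.9,"yaw": 0,"hand": 20}
    - {"dx": 0,"dy": 0,"dz": 0.9,"yaw": 0,"hand": 20}
    - {"dx": 0,"dy": 0.3,"dz": 0.9,"yaw": 0,"hand": 20}
    - {"dx": 0.22,"dy": 0.6,"dz": 0.9,"yaw": 0,"hand": 20}
    - {"dx": 0.22,"dy": 0.8,"dz": 0.9,"yaw": 0.1,"hand": 20}
    - {"dx": 0.22,"dy": 0.8,"dz": 0.9,"yaw": 0.1,"hand": 20}

```text
t: 4.8
eef_pos: [466.5, -117.9, 163.7]
tcp_rot: [[0.272, 0.962, 0.0], [0.962, -0.272, -0.0], [-0.0, 0.0, -1.0]]
force: [0.9, 0.1, -2.8]
gripper_width: 47.0
```

Request:
arm_command:
  rows:
    - {"dx": 0.22,"dy": 0.8,"dz": 0.6,"yaw": 0.13,"hand": 20}
    - {"dx": 0.22,"dy": 0.8,"dz": 0.4,"yaw": 0.13,"hand": 20}
    - {"dx": 0.22,"dy": 0.8,"dz": 0,"yaw": 0.13,"hand": 20}
    - {"dx": 0.22,"dy": 0.8,"dz": 0,"yaw": 0.13,"hand": 20}
    - {"dx": 0.22,"dy": 0.8,"dz": 0,"yaw": 0.13,"hand": 20}
    - {"dx": 0.22,"dy": 0.8,"dz": 0,"yaw": 0.13,"hand": 20}
    - {"dx": 0.22,"dy": 0.8,"dz": 0,"yaw": 0.13,"hand": 20}
    - {"dx": 0.22,"dy": 0.8,"dz": 0,"yaw": 0.13,"hand": 20}

```text
t: 5.47
eef_pos: [501.6, 10.5, 182.7]
tcp_rot: [[0.164, 0.986, -0.0], [0.986, -0.164, -0.0], [-0.0, -0.0, -1.0]]
force: [0.2, 0.5, -2.7]
gripper_width: 46.8
```

Request:
arm_command:
  rows:
    - {"dx": 0.22,"dy": 0.8,"dz": 0,"yaw": 0.13,"hand": 20}
    - {"dx": 0.22,"dy": 0.8,"dz": 0,"yaw": 0.13,"hand": 20}
    - {"dx": 0.22,"dy": 0.8,"dz": 0,"yaw": 0.13,"hand": 20}
    - {"dx": 0.22,"dy": 0.8,"dz": 0,"yaw": 0.13,"hand": 20}
    - {"dx": 0.22,"dy": 0.7,"dz": 0,"yaw": 0.13,"hand": 20}
    - {"dx": 0.22,"dy": 0.5,"dz": 0,"yaw": 0.13,"hand": 20}
    - {"dx": 0.2,"dy": 0.3,"dz": 0,"yaw": 0,"hand": 20}
    - {"dx": 0,"dy": 0,"dz": 0,"yaw": 0,"hand": 20}

```text
t: 6.13
eef_pos: [533.4, 105.4, 182.3]
tcp_rot: [[0.082, 0.997, 0.001], [0.997, -0.082, 0.001], [0.001, 0.001, -1.0]]
force: [0.4, -0.3, -4.0]
gripper_width: 46.5
```

Request:
arm_command:
  rows:
    - {"dx": 0.1,"dy": 0.5,"dz": 0,"yaw": 0,"hand": 20}
    - {"dx": 0.1,"dy": 0.6,"dz": 0,"yaw": 0,"hand": 20}
    - {"dx": 0.1,"dy": 0.6,"dz": -0.3,"yaw": 0.03,"hand": 20}
    - {"dx": 0.1,"dy": 0.6,"dz": -0.4,"yaw": 0,"hand": 20}
    - {"dx": 0.1,"dy": 0.4,"dz": -0.3,"yaw": 0,"hand": 20}
    - {"dx": 0,"dy": 0,"dz": 0,"yaw": 0,"hand": 20}
    - {"dx": 0,"dy": 0,"dz": 0,"yaw": 0,"hand": 20}

```text
t: 6.72
eef_pos: [541.8, 158.3, 161.1]
tcp_rot: [[0.079, 0.997, -0.002], [0.997, -0.079, -0.001], [-0.001, -0.002, -1.0]]
force: [-0.3, -0.3, -2.7]
gripper_width: 46.8
```

```bash
python3 - <<'E'
from h import *
from plant import monitor
s=monitor.sense();print(s['eef_pos'])
w=grab('wrist','wB');d=grab('side','sB')
a=d.im[130:330,150:300];b=w.im
a=cv2.resize(a,(300,400),interpolation=2);v=np.zeros((400,800,3),np.uint8);v[:,:300]=a;v[:375,300:]=cv2.resize(b,(500,375))
cv2.imwrite('pics/crop2.png',v[:,:,::-1])
E
```

```text
[541.83472285 158.34946511 161.09598809]
```

View pics/crop2.png

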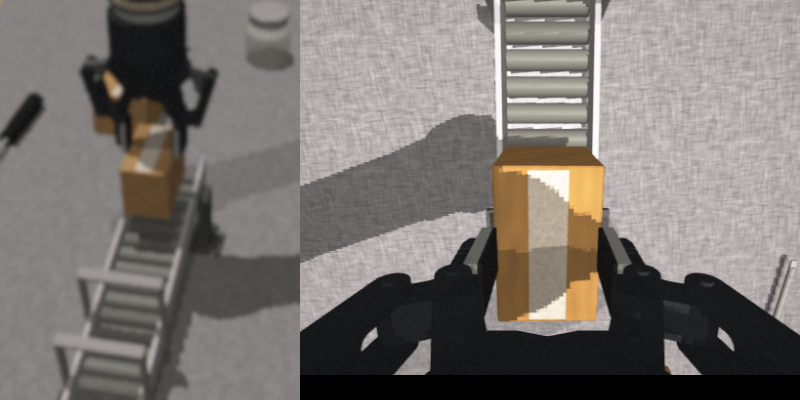

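```bash
python3 - <<'E'
from h import *
w=load('wB');p=np.array([w.on(u,v,188) for u,v in [(198.7,171),(310,171),(202.8,327.7),(303,327.7)]]);print(p.round(1),p.mean(0))
e=(p[0]+p[1]-p[2]-p[3])/2;print(np.linalg.norm(e),np.degrees(np.arctan2(e[1],e[0])))
E
```

```text
[[522.7 199.6]
 [569.9 195.9]
 [515.1 121.7]
 [564.  117.9]] [542.94018173 158.7544593 ]
78.2131279692351 85.02863305684717
```

Request:
arm_command:
  rows:
    - {"dx": 0,"dy": 0,"dz": -0.5,"yaw": 0.05,"hand": 20}
    - {"dx": 0,"dy": 0,"dz": -0.5,"yaw": 0.05,"hand": 20}
    - {"dx": 0,"dy": 0,"dz": -0.4,"yaw": 0,"hand": 20}
    - {"dx": 0,"dy": 0,"dz": -0.3,"yaw": 0,"hand": 20}
    - {"dx": 0,"dy": 0,"dz": -0.1,"yaw": 0,"hand": 20}
    - {"dx": 0,"dy": 0,"dz": -0.1,"yaw": 0,"hand": 20}
    - {"dx": 0,"dy": 0,"dz": 0,"yaw": 0,"hand": 20}
    - {"dx": 0,"dy": 0,"dz": 0,"yaw": 0,"hand": 20}

```text
t: 7.48
eef_pos: [542.8, 157.9, 124.3]
tcp_rot: [[0.07, 0.998, 0.0], [0.998, -0.07, 0.0], [0.0, 0.0, -1.0]]
force: [0.2, -0.1, -2.6]
gripper_width: 46.8
```

Request:
arm_command:
  rows:
    - {"dx": 0,"dy": 0,"dz": -0.1,"yaw": 0,"hand": 20}
    - {"dx": 0,"dy": 0,"dz": 0,"yaw": 0,"hand": 20}
    - {"dx": 0,"dy": 0,"dz": 0,"yaw": 0,"hand": 20}

```text
t: 7.73
eef_pos: [542.6, 157.8, 122.3]
tcp_rot: [[0.07, 0.998, 0.0], [0.998, -0.07, 0.0], [0.0, 0.0, -1.0]]
force: [0.0, -0.7, -2.6]
gripper_width: 46.6
```

Request:
arm_command:
  rows:
    - {"dx": 0,"dy": 0,"dz": -0.07,"yaw": 0,"hand": 20}
    - {"dx": 0,"dy": 0,"dz": 0,"yaw": 0,"hand": 20}
    - {"dx": 0,"dy": 0,"dz": 0,"yaw": 0,"hand": 20}

```text
t: 7.98
eef_pos: [542.6, 157.9, 120.8]
tcp_rot: [[0.07, 0.998, 0.0], [0.998, -0.07, 0.0], [0.0, 0.0, -1.0]]
force: [0.9, -0.7, -2.4]
gripper_width: 46.6
```

Request:
arm_command:
  rows:
    - {"dx": 0,"dy": 0,"dz": 0,"yaw": 0,"hand": 100}
    - {"dx": 0,"dy": 0,"dz": 0,"yaw": 0,"hand": 100}
    - {"dx": 0,"dy": 0,"dz": 0,"yaw": 0,"hand": 100}
    - {"dx": 0,"dy": 0,"dz": 0,"yaw": 0,"hand": 100}
    - {"dx": 0,"dy": 0,"dz": 0,"yaw": 0,"hand": 100}
    - {"dx": 0,"dy": 0,"dz": 0,"yaw": 0,"hand": 100}
    - {"dx": 0,"dy": 0,"dz": 0,"yaw": 0,"hand": 100}
    - {"dx": 0,"dy": 0,"dz": 0,"yaw": 0,"hand": 100}

```text
t: 8.65
eef_pos: [542.6, 157.8, 120.8]
tcp_rot: [[0.07, 0.998, 0.0], [0.998, -0.07, 0.0], [0.0, 0.0, -1.0]]
force: [0.3, -0.2, -0.7]
gripper_width: 85.5
```

Request:
arm_command:
  rows:
    - {"dx": 0,"dy": 0,"dz": 0,"yaw": 0,"hand": 100}
    - {"dx": 0,"dy": 0,"dz": 0,"yaw": 0,"hand": 100}
    - {"dx": 0,"dy": 0,"dz": 0,"yaw": 0,"hand": 100}
    - {"dx": 0,"dy": 0,"dz": 0,"yaw": 0,"hand": 100}
    - {"dx": 0,"dy": 0,"dz": 0,"yaw": 0,"hand": 100}
    - {"dx": 0,"dy": 0,"dz": 0,"yaw": 0,"hand": 100}
    - {"dx": 0,"dy": 0,"dz": 0,"yaw": 0,"hand": 100}
    - {"dx": 0,"dy": 0,"dz": 0,"yaw": 0,"hand": 100}

```text
t: 9.32
eef_pos: [542.6, 157.8, 120.8]
tcp_rot: [[0.07, 0.998, -0.0], [0.998, -0.07, 0.0], [0.0, -0.0, -1.0]]
force: [-0.2, -0.2, 0.1]
gripper_width: 85.3
```

```bash
python3 - <<'E'
from h import *
d=grab('side','sC')
hsv=cv2.cvtColor(d.im,cv2.COLOR_RGB2HSV);m=cv2.inRange(hsv,(8,110,60),(18,255,255))
n,l,st,ce=cv2.connectedComponentsWithStats(m)
print([(st[i].tolist(),ce[i].round().tolist()) for i in range(1,n) if st[i,4]>60 and 110<ce[i][1]<360 and 150<ce[i][0]<320])
t=np.tan(np.radians(8));th=np.radians(85.46);dd=np.array([np.cos(th),np.sin(th)]);o=np.array([549.8,244.2])
print('expected top px at y=131:',d.px([*(o+dd*(131+8)),70-131*t+60]),'y=-85',d.px([*(o-dd*77),142]))
E
```

```text
[([198, 181, 9, 11, 66], [202.0, 186.0]), ([203, 240, 12, 24, 118], [208.0, 252.0]), ([219, 242, 14, 25, 242], [227.0, 256.0]), ([202, 273, 26, 17, 336], [214.0, 281.0])]
expected top px at y=131: (np.float64(199.16481752404314), np.float64(313.2775478228658)) y=-85 (np.float64(226.18471265882673), np.float64(223.61053384114118))
```

Request:
arm_command:
  rows:
    - {"dx": 0,"dy": 0,"dz": 0.8,"yaw": 0,"hand": 100}
    - {"dx": 0,"dy": 0,"dz": 0.9,"yaw": 0,"hand": 100}
    - {"dx": 0,"dy": 0,"dz": 0.9,"yaw": 0,"hand": 100}
    - {"dx": 0,"dy": 0,"dz": 0.9,"yaw": 0,"hand": 100}
    - {"dx": 0.15,"dy": -0.7,"dz": 0.9,"yaw": -0.2,"hand": 100}
    - {"dx": 0.15,"dy": -0.9,"dz": 0.8,"yaw": -0.22,"hand": 100}
    - {"dx": 0.15,"dy": -0.9,"dz": 0,"yaw": -0.22,"hand": 100}
    - {"dx": 0.15,"dy": -0.9,"dz": 0,"yaw": -0.22,"hand": 100}

```text
t: 10.03
eef_pos: [555.4, 89.3, 226.2]
tcp_rot: [[0.16, 0.987, 0.003], [0.987, -0.16, 0.001], [0.001, 0.003, -1.0]]
force: [0.0, -1.4, 0.1]
gripper_width: 85.4
```

Request:
arm_command:
  rows:
    - {"dx": 0.15,"dy": -0.9,"dz": 0,"yaw": -0.22,"hand": 100}
    - {"dx": 0.15,"dy": -0.9,"dz": 0,"yaw": -0.22,"hand": 100}
    - {"dx": 0.15,"dy": -0.9,"dz": 0,"yaw": -0.22,"hand": 100}
    - {"dx": 0.15,"dy": -0.9,"dz": 0,"yaw": -0.22,"hand": 100}
    - {"dx": 0.15,"dy": -0.9,"dz": 0,"yaw": -0.22,"hand": 100}
    - {"dx": 0.15,"dy": -0.9,"dz": 0,"yaw": -0.22,"hand": 100}
    - {"dx": 0.15,"dy": -0.9,"dz": 0,"yaw": -0.22,"hand": 100}
    - {"dx": 0.15,"dy": -0.9,"dz": 0,"yaw": -0.22,"hand": 100}

```text
t: 10.7
eef_pos: [578.5, -55.0, 224.8]
tcp_rot: [[0.339, 0.941, -0.0], [0.941, -0.339, 0.0], [0.0, -0.0, -1.0]]
force: [-0.3, 0.1, 0.6]
gripper_width: 85.6
```

Request:
arm_command:
  rows:
    - {"dx": 0.15,"dy": -0.9,"dz": 0,"yaw": -0.22,"hand": 100}
    - {"dx": 0.15,"dy": -0.9,"dz": 0,"yaw": -0.22,"hand": 100}
    - {"dx": 0.15,"dy": -0.9,"dz": 0,"yaw": -0.22,"hand": 100}
    - {"dx": 0.15,"dy": -0.9,"dz": 0,"yaw": -0.22,"hand": 100}
    - {"dx": 0.15,"dy": -0.9,"dz": 0,"yaw": -0.22,"hand": 100}
    - {"dx": 0.15,"dy": -0.9,"dz": 0,"yaw": -0.22,"hand": 100}
    - {"dx": 0.15,"dy": -0.9,"dz": 0,"yaw": -0.22,"hand": 100}
    - {"dx": 0.15,"dy": -0.9,"dz": 0,"yaw": -0.22,"hand": 100}

```text
t: 11.37
eef_pos: [602.7, -199.4, 224.8]
tcp_rot: [[0.506, 0.863, -0.0], [0.863, -0.506, 0.0], [0.0, -0.0, -1.0]]
force: [0.4, 0.7, -0.2]
gripper_width: 85.3
```

Request:
arm_command:
  rows:
    - {"dx": 0.1,"dy": -0.9,"dz": 0,"yaw": -0.22,"hand": 100}
    - {"dx": 0.1,"dy": -0.9,"dz": 0,"yaw": -0.22,"hand": 100}
    - {"dx": 0,"dy": -0.9,"dz": 0,"yaw": -0.2,"hand": 100}
    - {"dx": 0,"dy": -0.7,"dz": 0,"yaw": -0.2,"hand": 100}
    - {"dx": 0,"dy": -0.3,"dz": 0,"yaw": 0,"hand": 100}
    - {"dx": 0,"dy": 0,"dz": 0,"yaw": 0,"hand": 100}
    - {"dx": 0,"dy": 0,"dz": 0,"yaw": 0,"hand": 100}

```text
t: 11.95
eef_pos: [606.6, -271.7, 224.7]
tcp_rot: [[0.578, 0.816, -0.0], [0.816, -0.578, 0.001], [0.001, -0.001, -1.0]]
force: [0.0, 1.0, -0.1]
gripper_width: 86.0
```

```bash
python3 - <<'E'
from h import *
from plant import monitor
c=grab('wrist','wD');s=monitor.sense();R=s['tcp_rot'];print(s['t'],s['eef_pos'],'jawdir',np.degrees(np.arctan2(R[1][1],R[0][1])))
blobs(c,150)
d=grab('side','sD')
hsv=cv2.cvtColor(d.im,cv2.COLOR_RGB2HSV);m=cv2.inRange(hsv,(8,110,60),(18,255,255))
n,l,st,ce=cv2.connectedComponentsWithStats(m)
print([(st[i].tolist(),ce[i].round().tolist()) for i in range(1,n) if st[i,4]>60 and 110<ce[i][1]<360 and 150<ce[i][0]<320])
v=np.zeros((560,800,3),np.uint8);v[:375,:500]=cv2.resize(c.im,(500,375));v[:480,520:800]=cv2.resize(d.im[190:370,160:265],(280,480),interpolation=2)
cv2.imwrite('pics/crop3.png',v[:,:,::-1])
E
```

```text
12.0 [ 606.93649696 -270.68561418  224.71526774] jawdir -35.24405592310278
px [185.3  44.2] n 1726 rect 624.1 -143.0 wh [98.4 19.4] dir 80.7 brown 0.63
px [283.6 199.6] n 1170 rect 615.2 -315.3 wh [76.4 19.1] dir 52.0 brown 0.5
px [ 26.1 263.6] n 888 rect 340.3 -212.3 wh [16.9 74.1] dir 177.0 brown 0.0
px [174.8 271. ] n 434 rect 467.7 -318.8 wh [60.3 22.7] dir 84.6 brown 0.0
[([197, 138, 45, 61, 1424], [219.0, 171.0]), ([181, 307, 38, 33, 663], [201.0, 324.0])]
```

View pics/crop3.png

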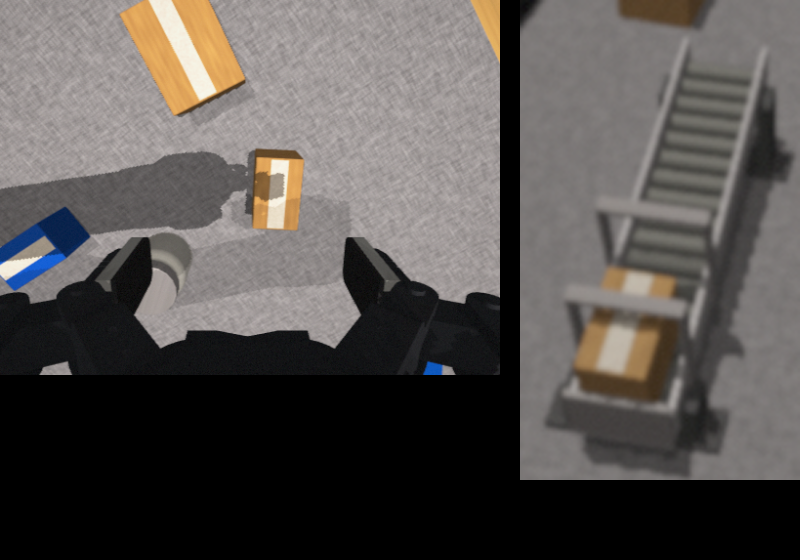

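First carton sits at the stop (side px (201,324)). Carton B is at wrist px (284,200), with nothing close to it.

Request:
arm_command:
  rows:
    - {"dx": 0.1,"dy": -0.4,"dz": -0.6,"yaw": -0.1,"hand": 90}
    - {"dx": 0.1,"dy": -0.5,"dz": -0.9,"yaw": -0.12,"hand": 90}
    - {"dx": 0.1,"dy": -0.5,"dz": -0.9,"yaw": -0.12,"hand": 90}
    - {"dx": 0.1,"dy": -0.5,"dz": -0.9,"yaw": -0.12,"hand": 90}
    - {"dx": 0,"dy": -0.3,"dz": -0.9,"yaw": 0,"hand": 90}
    - {"dx": 0,"dy": 0,"dz": -0.9,"yaw": 0,"hand": 90}
    - {"dx": 0,"dy": 0,"dz": -0.4,"yaw": 0,"hand": 90}
    - {"dx": 0,"dy": 0,"dz": 0,"yaw": 0,"hand": 90}

```text
t: 12.72
eef_pos: [613.1, -314.6, 111.5]
tcp_rot: [[0.617, 0.787, -0.005], [0.787, -0.617, 0.003], [-0.001, -0.006, -1.0]]
force: [-0.7, -0.7, 0.2]
gripper_width: 77.0
```

Request:
arm_command:
  rows:
    - {"dx": 0.05,"dy": -0.03,"dz": -0.8,"yaw": 0,"hand": 90}
    - {"dx": 0.03,"dy": 0,"dz": -0.8,"yaw": 0,"hand": 90}
    - {"dx": 0,"dy": 0,"dz": -0.8,"yaw": 0,"hand": 90}
    - {"dx": 0,"dy": 0,"dz": -0.8,"yaw": 0,"hand": 90}
    - {"dx": 0,"dy": 0,"dz": -0.6,"yaw": 0,"hand": 90}
    - {"dx": 0,"dy": 0,"dz": -0.2,"yaw": 0,"hand": 90}
    - {"dx": 0,"dy": 0,"dz": 0,"yaw": 0,"hand": 90}
    - {"dx": 0,"dy": 0,"dz": 0,"yaw": 0,"hand": 90}

```text
t: 13.38
eef_pos: [616.9, -317.0, 35.7]
tcp_rot: [[0.617, 0.787, 0.001], [0.787, -0.617, -0.001], [0.0, 0.002, -1.0]]
force: [0.5, -0.5, 0.7]
gripper_width: 76.8
```

Request:
arm_command:
  rows:
    - {"dx": 0,"dy": 0,"dz": 0,"yaw": 0,"hand": 20}
    - {"dx": 0,"dy": 0,"dz": 0,"yaw": 0,"hand": 20}
    - {"dx": 0,"dy": 0,"dz": 0,"yaw": 0,"hand": 20}
    - {"dx": 0,"dy": 0,"dz": 0,"yaw": 0,"hand": 20}
    - {"dx": 0,"dy": 0,"dz": 0,"yaw": 0,"hand": 20}
    - {"dx": 0,"dy": 0,"dz": 0,"yaw": 0,"hand": 20}
    - {"dx": 0,"dy": 0,"dz": 0,"yaw": 0,"hand": 20}

```text
t: 13.97
eef_pos: [624.1, -322.8, 41.5]
tcp_rot: [[0.617, 0.786, 0.02], [0.787, -0.617, -0.013], [0.002, 0.023, -1.0]]
force: [5.4, -4.5, 10.1]
gripper_width: 17.2
```

```bash
python3 - <<'E'
from h import *
c=grab('wrist','wE');d=grab('scene','cE');e=grab('side','sE')
v=np.zeros((600,800,3),np.uint8);v[:300,:400]=cv2.resize(c.im,(400,300));v[:300,410:800]=cv2.resize(d.im[210:340,130:300],(390,300),interpolation=2)
v[300:600,:400]=cv2.resize(e.im[90:210,160:320],(400,300),interpolation=2)
cv2.imwrite('pics/crop4.png',v[:,:,::-1])
E
```

```text
(no output)
```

View pics/crop4.png

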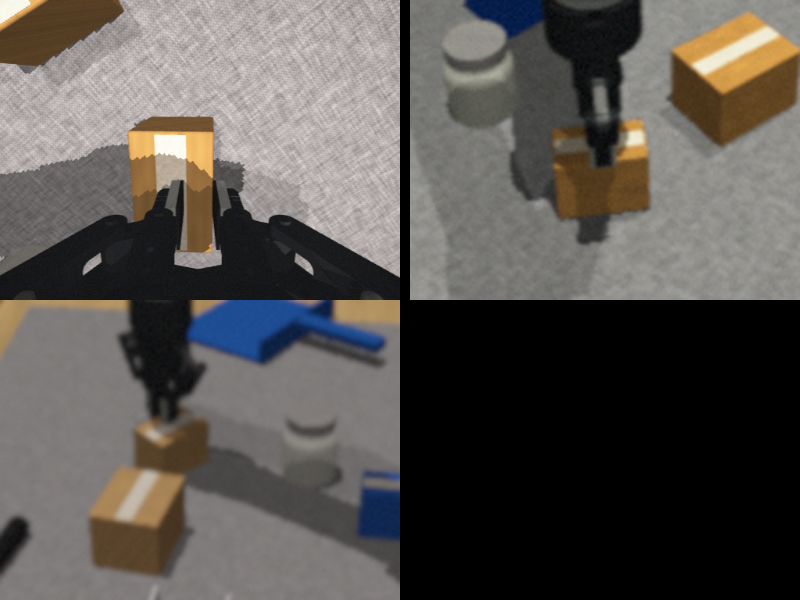

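```bash
python3 - <<'E'
from h import *
from plant import monitor
s=monitor.sense();p=np.array(s['eef_pos']);R=np.array(s['tcp_rot']);print(s['t'],p,s['gripper_width'],s['force'],s['moment'])
c=load('cE');d=load('sE');w=load('wE')
for sg in(-1,1):
    q=p+R@np.array([0,sg*8.6,8]);print('tip',q.round(1),'scene crop',((np.array(c.px(q))-[130,210])*390/170).round(),'side crop',((np.array(d.px(q))-[160,90])*2.5).round(),'wrist crop',(np.array(w.px(q))*.78).round())
for k in [(129,130),(213,130),(189,251)]: print('wrist',w.on(k[0]/.78125,k[1]/.78125,60))
k=lambda x,y:(130+x*170/390,210+y*130/300)
print('scene top',c.on(*k(553,0)if 0 else k(553-410,131),60),c.on(*k(645-410,122),60),c.on(*k(648-410,152),60),c.on(*k(556-410,165),60))
print('scene bottom',c.on(*k(560-410,217),0),c.on(*k(649-410,207),0))
E
```

```text
14.1167 [ 624.15687728 -322.76362612   41.51070905] 17.158898212455085 [ 5.97213674 -4.29381622  9.89756351] [-0.9993005  -1.29471054  0.02970654]
tip [ 617.6 -317.6   33.3] scene crop [193. 169.] side crop [169. 141.] wrist crop [185. 178.]
tip [ 631.1 -328.2   33.7] scene crop [194. 183.] side crop [159. 136.] wrist crop [209. 178.]
wrist [ 617.81260435 -266.57066612]
wrist [ 655.57424842 -296.47182895]
wrist [ 594.16779154 -351.164588  ]
scene top [ 571.85403035 -332.96620042] [ 623.09276197 -270.07690125] [ 650.41076703 -293.78866484] [ 604.12892958 -357.05917336]
scene bottom [ 606.57768111 -360.29712337] [ 655.79212422 -299.47556039]
```

Carton B is still upright, but the fingers closed at its top edge and slid up onto it. The pads sit higher than I assumed, so I'll raise, open, re-measure and grasp about 15 mm lower.

Request:
arm_command:
  rows:
    - {"dx": 0,"dy": 0,"dz": 0.4,"yaw": 0,"hand": 20}
    - {"dx": 0,"dy": 0,"dz": 0.8,"yaw": 0,"hand": 20}
    - {"dx": 0,"dy": 0,"dz": 0.9,"yaw": 0,"hand": 40}
    - {"dx": 0,"dy": 0,"dz": 0.9,"yaw": 0,"hand": 90}
    - {"dx": 0,"dy": 0,"dz": 0.9,"yaw": 0,"hand": 90}
    - {"dx": 0,"dy": 0,"dz": 0.9,"yaw": 0,"hand": 90}
    - {"dx": 0,"dy": 0,"dz": 0.9,"yaw": 0,"hand": 90}
    - {"dx": 0,"dy": 0,"dz": 0.3,"yaw": 0,"hand": 90}

```text
t: 14.78
eef_pos: [617.5, -317.6, 158.6]
tcp_rot: [[0.617, 0.787, 0.005], [0.787, -0.617, -0.003], [0.001, 0.005, -1.0]]
force: [0.5, -0.7, 0.3]
gripper_width: 77.1
```

Request:
arm_command:
  rows:
    - {"dx": 0,"dy": 0,"dz": 0,"yaw": 0,"hand": 90}
    - {"dx": 0,"dy": 0,"dz": 0,"yaw": 0,"hand": 90}
    - {"dx": 0,"dy": 0,"dz": 0,"yaw": 0,"hand": 90}

```text
t: 15.03
eef_pos: [615.2, -316.1, 153.2]
tcp_rot: [[0.617, 0.787, -0.003], [0.787, -0.617, 0.002], [-0.0, -0.003, -1.0]]
force: [-0.4, -0.6, -0.2]
gripper_width: 77.1
```

```bash
python3 - <<'E'
from h import *
from plant import monitor
c=grab('wrist','wF');s=monitor.sense();R=s['tcp_rot'];print(s['t'],s['eef_pos'],'jawdir',np.degrees(np.arctan2(R[1][1],R[0][1])),s['gripper_width'])
blobs(c,150)
hsv=cv2.cvtColor(c.im,cv2.COLOR_RGB2HSV);m=cv2.inRange(hsv,(8,60,90),(25,255,255))|cv2.inRange(hsv,(8,20,130),(30,105,255))
cv2.imwrite('pics/wFbig.png',c.im[:,:,::-1])
E
```

```text
15.0833 [ 615.23669435 -316.11975591  153.06165427] jawdir -38.09569071623421 76.97171847062887
px [122.7  19.4] n 891 rect 619.0 -166.4 wh [47.5 19.4] dir 80.8 brown 0.64
px [252.1 193.2] n 874 rect 618.3 -311.4 wh [65.4 18.4] dir 52.4 brown 0.39
px [ 92.9 274.7] n 385 rect 455.7 -289.3 wh [15.3 40.6] dir 156.2 brown 0.0
```

View pics/wF.png

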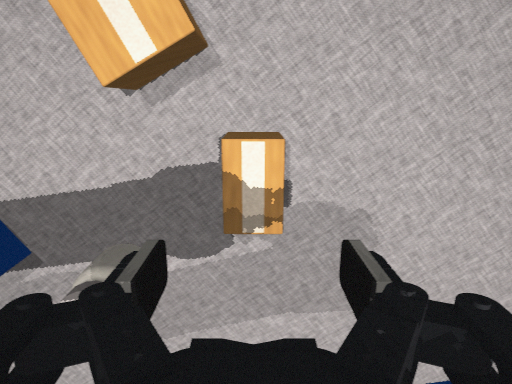

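Carton B is unmoved: top spans px (222–285,138–234), centred under the gripper and aligned. I'll descend to about z = 19.

Request:
arm_command:
  rows:
    - {"dx": 0,"dy": 0,"dz": -0.9,"yaw": 0,"hand": 90}
    - {"dx": 0,"dy": 0,"dz": -0.9,"yaw": 0,"hand": 90}
    - {"dx": 0,"dy": 0,"dz": -0.9,"yaw": 0,"hand": 90}
    - {"dx": 0,"dy": 0,"dz": -0.9,"yaw": 0,"hand": 90}
    - {"dx": 0,"dy": 0,"dz": -0.9,"yaw": 0,"hand": 90}
    - {"dx": 0,"dy": 0,"dz": -0.9,"yaw": 0,"hand": 90}
    - {"dx": 0,"dy": 0,"dz": -0.5,"yaw": 0,"hand": 90}
    - {"dx": 0,"dy": 0,"dz": 0,"yaw": 0,"hand": 90}

```text
t: 15.75
eef_pos: [613.7, -315.3, 32.8]
tcp_rot: [[0.617, 0.787, -0.007], [0.787, -0.617, 0.004], [-0.001, -0.008, -1.0]]
force: [0.2, 1.5, -0.2]
gripper_width: 76.7
```

Request:
arm_command:
  rows:
    - {"dx": 0,"dy": 0,"dz": -0.4,"yaw": 0,"hand": 90}
    - {"dx": 0,"dy": 0,"dz": -0.3,"yaw": 0,"hand": 90}
    - {"dx": 0,"dy": 0,"dz": 0,"yaw": 0,"hand": 90}
    - {"dx": 0,"dy": 0,"dz": 0,"yaw": 0,"hand": 90}
    - {"dx": 0,"dy": 0,"dz": 0,"yaw": 0,"hand": 90}

```text
t: 16.17
eef_pos: [616.6, -317.1, 23.6]
tcp_rot: [[0.617, 0.787, 0.001], [0.787, -0.617, -0.001], [0.0, 0.001, -1.0]]
force: [-0.3, -0.1, -0.4]
gripper_width: 76.8
```

Request:
arm_command:
  rows:
    - {"dx": 0,"dy": 0,"dz": -0.17,"yaw": 0,"hand": 90}
    - {"dx": 0,"dy": 0,"dz": 0,"yaw": 0,"hand": 90}
    - {"dx": 0,"dy": 0,"dz": 0,"yaw": 0,"hand": 45}
    - {"dx": 0,"dy": 0,"dz": 0,"yaw": 0,"hand": 45}
    - {"dx": 0,"dy": 0,"dz": 0,"yaw": 0,"hand": 45}
    - {"dx": 0,"dy": 0,"dz": 0,"yaw": 0,"hand": 45}
    - {"dx": 0,"dy": 0,"dz": 0,"yaw": 0,"hand": 45}
    - {"dx": 0,"dy": 0,"dz": 0,"yaw": 0,"hand": 45}

```text
t: 16.83
eef_pos: [616.3, -316.8, 19.9]
tcp_rot: [[0.617, 0.787, 0.0], [0.787, -0.617, 0.0], [0.0, 0.0, -1.0]]
force: [-0.4, 0.8, 3.7]
gripper_width: 48.5
```

Request:
arm_command:
  rows:
    - {"dx": 0,"dy": 0,"dz": 0,"yaw": 0,"hand": 20}
    - {"dx": 0,"dy": 0,"dz": 0,"yaw": 0,"hand": 20}
    - {"dx": 0,"dy": 0,"dz": 0,"yaw": 0,"hand": 20}

```text
t: 17.08
eef_pos: [616.3, -316.8, 19.9]
tcp_rot: [[0.617, 0.787, 0.0], [0.787, -0.617, 0.0], [0.0, 0.0, -1.0]]
force: [-1.4, 0.5, 5.8]
gripper_width: 48.6
```

Request:
arm_command:
  rows:
    - {"dx": 0,"dy": 0,"dz": 0.4,"yaw": 0,"hand": 20}
    - {"dx": 0,"dy": 0,"dz": 0.7,"yaw": 0,"hand": 20}
    - {"dx": 0,"dy": 0,"dz": 0.9,"yaw": 0,"hand": 20}
    - {"dx": 0,"dy": 0,"dz": 0.9,"yaw": 0,"hand": 20}
    - {"dx": 0,"dy": 0.1,"dz": 0.9,"yaw": 0,"hand": 20}
    - {"dx": 0,"dy": 0.3,"dz": 0.9,"yaw": 0.1,"hand": 20}
    - {"dx": -0.13,"dy": 0.6,"dz": 0.9,"yaw": 0.2,"hand": 20}
    - {"dx": -0.13,"dy": 0.8,"dz": 0.9,"yaw": 0.2,"hand": 20}

```text
t: 17.75
eef_pos: [609.8, -282.3, 149.9]
tcp_rot: [[0.576, 0.817, -0.001], [0.817, -0.576, -0.002], [-0.002, -0.0, -1.0]]
force: [0.1, 0.6, -5.2]
gripper_width: 48.4
```

Request:
arm_command:
  rows:
    - {"dx": -0.13,"dy": 0.85,"dz": 0.9,"yaw": 0.2,"hand": 20}
    - {"dx": -0.13,"dy": 0.85,"dz": 0.6,"yaw": 0.2,"hand": 20}
    - {"dx": -0.13,"dy": 0.85,"dz": 0.3,"yaw": 0.2,"hand": 20}
    - {"dx": -0.13,"dy": 0.85,"dz": 0,"yaw": 0.2,"hand": 20}
    - {"dx": -0.13,"dy": 0.85,"dz": 0,"yaw": 0.2,"hand": 20}
    - {"dx": -0.13,"dy": 0.85,"dz": 0,"yaw": 0.2,"hand": 20}
    - {"dx": -0.13,"dy": 0.85,"dz": 0,"yaw": 0.2,"hand": 20}
    - {"dx": -0.13,"dy": 0.85,"dz": 0,"yaw": 0.2,"hand": 20}

```text
t: 18.42
eef_pos: [589.4, -143.1, 184.7]
tcp_rot: [[0.429, 0.903, -0.001], [0.903, -0.429, 0.0], [-0.0, -0.001, -1.0]]
force: [0.7, 0.4, -3.2]
gripper_width: 48.6
```

Request:
arm_command:
  rows:
    - {"dx": -0.13,"dy": 0.85,"dz": 0,"yaw": 0.2,"hand": 20}
    - {"dx": -0.13,"dy": 0.85,"dz": 0,"yaw": 0.2,"hand": 20}
    - {"dx": -0.13,"dy": 0.85,"dz": 0,"yaw": 0.2,"hand": 20}
    - {"dx": -0.13,"dy": 0.85,"dz": 0,"yaw": 0.2,"hand": 20}
    - {"dx": -0.13,"dy": 0.85,"dz": 0,"yaw": 0.2,"hand": 20}
    - {"dx": -0.13,"dy": 0.85,"dz": 0,"yaw": 0.2,"hand": 20}
    - {"dx": -0.13,"dy": 0.85,"dz": 0,"yaw": 0.2,"hand": 20}
    - {"dx": -0.13,"dy": 0.85,"dz": 0,"yaw": 0.2,"hand": 20}

```text
t: 19.08
eef_pos: [569.0, -7.2, 185.5]
tcp_rot: [[0.272, 0.962, 0.0], [0.962, -0.272, 0.0], [0.0, 0.0, -1.0]]
force: [-0.6, -0.2, -4.2]
gripper_width: 48.5
```

Request:
arm_command:
  rows:
    - {"dx": -0.13,"dy": 0.85,"dz": 0,"yaw": 0.2,"hand": 20}
    - {"dx": -0.13,"dy": 0.85,"dz": 0,"yaw": 0.2,"hand": 20}
    - {"dx": -0.13,"dy": 0.8,"dz": 0,"yaw": 0.2,"hand": 20}
    - {"dx": -0.13,"dy": 0.6,"dz": 0,"yaw": 0.2,"hand": 20}
    - {"dx": -0.13,"dy": 0.3,"dz": 0,"yaw": 0.2,"hand": 20}
    - {"dx": 0,"dy": 0,"dz": 0,"yaw": 0,"hand": 20}
    - {"dx": 0,"dy": 0,"dz": 0,"yaw": 0,"hand": 20}
    - {"dx": 0,"dy": 0,"dz": 0,"yaw": 0,"hand": 20}

```text
t: 19.75
eef_pos: [556.6, 57.4, 185.5]
tcp_rot: [[0.174, 0.985, 0.0], [0.985, -0.174, -0.002], [-0.001, 0.001, -1.0]]
force: [-0.1, -0.2, -4.7]
gripper_width: 48.3
```

Request:
arm_command:
  rows:
    - {"dx": -0.1,"dy": 0.6,"dz": 0,"yaw": 0.13,"hand": 20}
    - {"dx": -0.1,"dy": 0.8,"dz": 0,"yaw": 0.13,"hand": 20}
    - {"dx": -0.1,"dy": 0.8,"dz": 0,"yaw": 0.13,"hand": 20}
    - {"dx": -0.1,"dy": 0.8,"dz": -0.5,"yaw": 0.13,"hand": 20}
    - {"dx": -0.1,"dy": 0.8,"dz": -0.5,"yaw": 0.13,"hand": 20}
    - {"dx": -0.1,"dy": 0.8,"dz": -0.5,"yaw": 0.13,"hand": 20}
    - {"dx": -0.07,"dy": 0.5,"dz": -0.5,"yaw": 0.13,"hand": 20}
    - {"dx": 0,"dy": 0,"dz": 0,"yaw": 0,"hand": 20}

```text
t: 20.42
eef_pos: [539.9, 165.2, 142.1]
tcp_rot: [[0.071, 0.997, -0.007], [0.997, -0.071, 0.001], [0.0, -0.007, -1.0]]
force: [-1.2, 0.5, -5.4]
gripper_width: 48.5
```

Request:
arm_command:
  rows:
    - {"dx": 0,"dy": 0,"dz": 0,"yaw": 0,"hand": 20}
    - {"dx": 0,"dy": 0,"dz": 0,"yaw": 0,"hand": 20}

```text
t: 20.58
eef_pos: [543.5, 159.7, 145.3]
tcp_rot: [[0.079, 0.997, 0.0], [0.997, -0.079, -0.002], [-0.002, 0.0, -1.0]]
force: [1.3, -0.5, -5.1]
gripper_width: 48.4
```

```bash
python3 - <<'E'
from h import *
from plant import monitor
s=monitor.sense();R=np.array(s['tcp_rot']);print(s['t'],s['eef_pos'],'jaw',np.degrees(np.arctan2(R[1][1],R[0][1])))
w=grab('wrist','wG');sd=grab('side','sG')
zt=s['eef_pos'][2]+40
hsv=cv2.cvtColor(w.im,cv2.COLOR_RGB2HSV)
m=cv2.inRange(hsv,(8,20,60),(30,255,255));m=cv2.morphologyEx(m,cv2.MORPH_OPEN,np.ones((5,5)))
n,l,st,ce=cv2.connectedComponentsWithStats(m)
i=1+np.argmax(st[1:,4]);print(st[i])
for v in (190,210,225):
    x=np.where(l[v]==i)[0];a,b=w.on(x.min(),v,zt),w.on(x.max(),v,zt);print(v,x.min(),x.max(),a.round(1),b.round(1),((a+b)/2).round(1))
x,y,ww,h,_=st[i];print('rows -> y',w.on(253,y,zt),w.on(253,y+h,zt))
E
```

```text
20.5833 [543.50596896 159.71727078 145.29929223] jaw -4.528962785885444
[  189   146   129   198 21751]
190 189 317 [522.  196.4] [571.9 192.4] [547.  194.4]
210 190 316 [521.4 188.1] [571.3 184.2] [546.3 186.2]
225 191 315 [520.9 181.8] [570.7 177.8] [545.8 179.8]
rows -> y [548.333514   211.51989962] [541.32101529 122.81904484]
```

Request:
arm_command:
  rows:
    - {"dx": 0,"dy": 0,"dz": -0.5,"yaw": 0,"hand": 20}
    - {"dx": -0.03,"dy": 0,"dz": -0.5,"yaw": 0,"hand": 20}
    - {"dx": 0,"dy": 0,"dz": -0.4,"yaw": 0,"hand": 20}
    - {"dx": 0,"dy": 0,"dz": -0.2,"yaw": 0,"hand": 20}
    - {"dx": 0,"dy": 0,"dz": -0.1,"yaw": 0,"hand": 20}
    - {"dx": 0,"dy": 0,"dz": 0,"yaw": 0,"hand": 20}
    - {"dx": 0,"dy": 0,"dz": 0,"yaw": 0,"hand": 20}
    - {"dx": 0,"dy": 0,"dz": 0,"yaw": 0,"hand": 20}

```text
t: 21.35
eef_pos: [542.8, 161.4, 111.7]
tcp_rot: [[0.077, 0.997, 0.001], [0.997, -0.077, 0.0], [0.0, 0.001, -1.0]]
force: [0.0, 0.0, -5.2]
gripper_width: 48.3
```

Request:
arm_command:
  rows:
    - {"dx": 0,"dy": 0,"dz": -0.1,"yaw": 0,"hand": 20}
    - {"dx": 0,"dy": 0,"dz": -0.06,"yaw": 0,"hand": 20}
    - {"dx": 0,"dy": 0,"dz": 0,"yaw": 0,"hand": 20}
    - {"dx": 0,"dy": 0,"dz": 0,"yaw": 0,"hand": 20}

```text
t: 21.68
eef_pos: [542.3, 161.2, 108.2]
tcp_rot: [[0.077, 0.997, -0.0], [0.997, -0.077, 0.0], [-0.0, -0.0, -1.0]]
force: [0.1, -0.4, -4.9]
gripper_width: 48.8
```

Not yet in contact, and the remaining drop is only 1–2 mm at the uphill end, so I'll release.

Request:
arm_command:
  rows:
    - {"dx": 0,"dy": 0,"dz": 0,"yaw": 0,"hand": 100}
    - {"dx": 0,"dy": 0,"dz": 0,"yaw": 0,"hand": 100}
    - {"dx": 0,"dy": 0,"dz": 0,"yaw": 0,"hand": 100}
    - {"dx": 0,"dy": 0,"dz": 0,"yaw": 0,"hand": 100}
    - {"dx": 0,"dy": 0,"dz": 0,"yaw": 0,"hand": 100}
    - {"dx": 0,"dy": 0,"dz": 0,"yaw": 0,"hand": 100}
    - {"dx": 0,"dy": 0,"dz": 0,"yaw": 0,"hand": 100}
    - {"dx": 0,"dy": 0,"dz": 0,"yaw": 0,"hand": 100}

```text
t: 22.35
eef_pos: [542.4, 161.2, 108.2]
tcp_rot: [[0.077, 0.997, 0.0], [0.997, -0.077, 0.0], [0.0, 0.0, -1.0]]
force: [0.6, 0.4, 0.5]
gripper_width: 85.4
```

Request:
arm_command:
  rows:
    - {"dx": 0,"dy": 0,"dz": 0,"yaw": 0,"hand": 100}
    - {"dx": 0,"dy": 0,"dz": 0,"yaw": 0,"hand": 100}
    - {"dx": 0,"dy": 0,"dz": 0,"yaw": 0,"hand": 100}
    - {"dx": 0,"dy": 0,"dz": 0,"yaw": 0,"hand": 100}
    - {"dx": 0,"dy": 0,"dz": 0,"yaw": 0,"hand": 100}
    - {"dx": 0,"dy": 0,"dz": 0,"yaw": 0,"hand": 100}
    - {"dx": 0,"dy": 0,"dz": 0,"yaw": 0,"hand": 100}
    - {"dx": 0,"dy": 0,"dz": 0,"yaw": 0,"hand": 100}

```text
t: 23.02
eef_pos: [542.4, 161.3, 108.2]
tcp_rot: [[0.077, 0.997, -0.0], [0.997, -0.077, 0.0], [0.0, -0.0, -1.0]]
force: [-0.1, -0.6, -0.4]
gripper_width: 85.7
```

Request:
arm_command:
  rows:
    - {"dx": 0,"dy": 0,"dz": 0.5,"yaw": 0,"hand": 100}
    - {"dx": 0,"dy": 0,"dz": 0.9,"yaw": 0,"hand": 100}
    - {"dx": 0,"dy": 0,"dz": 0.9,"yaw": 0,"hand": 100}
    - {"dx": 0,"dy": 0,"dz": 0.9,"yaw": 0,"hand": 100}
    - {"dx": 0,"dy": 0,"dz": 0.9,"yaw": 0,"hand": 100}
    - {"dx": 0,"dy": -0.5,"dz": 0.9,"yaw": 0,"hand": 100}
    - {"dx": 0,"dy": -0.9,"dz": 0.5,"yaw": 0,"hand": 100}
    - {"dx": 0,"dy": -0.9,"dz": 0,"yaw": 0,"hand": 100}

```text
t: 23.68
eef_pos: [544.1, 115.9, 221.9]
tcp_rot: [[0.075, 0.997, 0.007], [0.997, -0.075, 0.002], [0.003, 0.006, -1.0]]
force: [0.4, -0.9, -0.3]
gripper_width: 85.4
```

Request:
arm_command:
  rows:
    - {"dx": 0,"dy": -0.9,"dz": 0,"yaw": 0,"hand": 100}
    - {"dx": 0,"dy": -0.5,"dz": 0,"yaw": 0,"hand": 100}
    - {"dx": 0,"dy": 0,"dz": 0,"yaw": 0,"hand": 100}
    - {"dx": 0,"dy": 0,"dz": 0,"yaw": 0,"hand": 100}
    - {"dx": 0,"dy": 0,"dz": 0,"yaw": 0,"hand": 100}
    - {"dx": 0,"dy": 0,"dz": 0,"yaw": 0,"hand": 100}
    - {"dx": 0,"dy": 0,"dz": 0,"yaw": 0,"hand": 100}
    - {"dx": 0,"dy": 0,"dz": 0,"yaw": 0,"hand": 100}

```text
t: 24.35
eef_pos: [542.3, 88.2, 218.0]
tcp_rot: [[0.076, 0.997, -0.0], [0.997, -0.076, 0.0], [0.0, -0.0, -1.0]]
force: [-0.4, -0.7, 0.3]
gripper_width: 85.7
```

```bash
python3 - <<'E'
from h import *
def br(d):
    hsv=cv2.cvtColor(d.im,cv2.COLOR_RGB2HSV);m=cv2.inRange(hsv,(8,110,60),(18,255,255))
    n,l,st,ce=cv2.connectedComponentsWithStats(m)
    print([(st[i].tolist(),ce[i].round().tolist()) for i in range(1,n) if st[i,4]>60 and 190<ce[i][1]<360 and 150<ce[i][0]<320])
a=grab('side','sH1');br(a)
c=grab('scene','cH')
for k in range(6): d=grab('side','sH')
br(d);print('changed px',(cv2.absdiff(a.im,d.im)[200:360,160:270].max(2)>40).sum())
v=np.zeros((540,800,3),np.uint8);v[:540,:315]=cv2.resize(d.im[190:370,160:265],(315,540),interpolation=2);v[:360,330:800]=cv2.resize(c.im[105:213,270:411],(470,360),interpolation=2)
cv2.imwrite('pics/crop5.png',v[:,:,::-1])
E
```

```text
[([192, 272, 13, 26, 147], [198.0, 285.0]), ([210, 275, 18, 26, 324], [219.0, 288.0]), ([181, 307, 38, 33, 649], [201.0, 324.0])]
[([192, 272, 13, 26, 146], [198.0, 285.0]), ([210, 275, 18, 26, 322], [219.0, 288.0]), ([181, 307, 38, 33, 646], [201.0, 324.0])]
changed px 0
```

View pics/crop5.png

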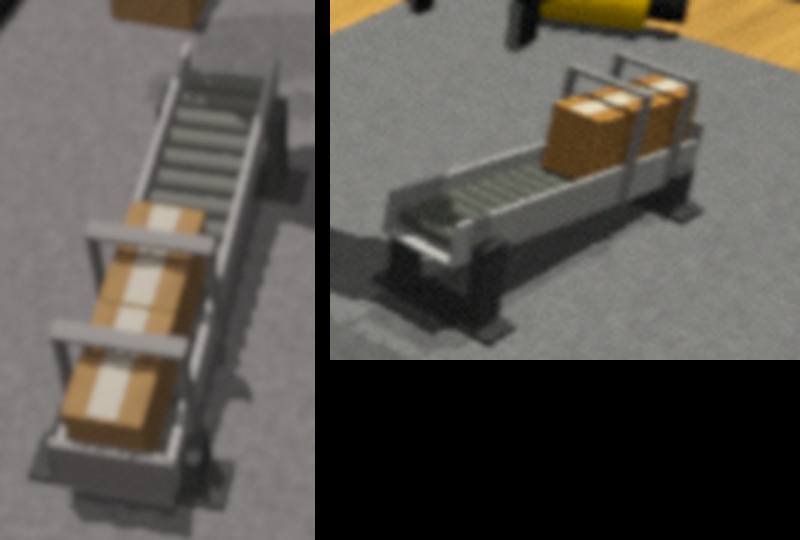

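Both cartons are upright in line, nose to tail at the stop and at rest, and the gripper is clear.

```bash
python3 -c "
from plant import ticket
print(ticket.finish_job())"
```

```text
the job is handed in; nothing more can be done
None
```

Both small cartons are on the rack and the job is handed in, at about 25 s on the robot's clock against the limit of 54 s. I gripped each carton across its width and set it between the side rails at the load spot. On release, each rolled down by itself.

**Second carton:** the first grasp was too high, and the fingers slid up onto its top. The gripper pushed on it with only about 10 N, and the carton stayed upright and unmoved. I opened, measured it again and gripped about 15 mm lower, which held.

**First carton:** its grasp, at about that same height, held, though the pictures suggest the pads only just reached its upper edge.

**Last checks:**
- **Position:** the side and scene pictures show both cartons upright and lengthwise under the hoops. The first is at the end stop and the second is up against it. I judged this from the pictures and did not measure their final positions in the rack's frame.
- **Motion:** nothing moved in the rack area of the side view between two frames about 0.35 s apart.
- **Robot:** the gripper was open and well clear, with no contact force.

One thing disagreed: in the pictures the fingertips looked about 15 mm higher than the given tool dimensions say they should be. I did not find out why.

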